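Make up two shock absorber rebuild kits

TASK

Make up the two rebuild kits: in the tray with the slim threaded shock absorber put the spring seat in one of its two open bays, with the spring pad fully home on it (the notch of the pad over the lug of the seat), and the small piston in the other bay; in the tray with the fat plain shock absorber put the large piston in one bay and the seal head in the other, either way round. Every part lies flat on the floor of its bay, right side up, set down rather than dropped and let go of at the end. Leave the oil jug, the spanner and the charging gauge where they are.

Things in the scene. Friction and masses are not known exactly. Their poses are not given: they have to be found in the camera images.
- spring_seat: Aluminium spring seat, loose: a disc 68 mm across, 10 mm thick, with a round spigot 42 mm across on it (10 to 26 mm high; grip it there) and one lug on the rim of the disc (7 mm wide, radius 30 to 34 mm, up to 18 mm high). 85 g. Origin: centre of the underside; z up; +x points from the centre to the lug.
- spring_pad: Off-white nylon ring, loose, 65 mm across, 48 mm bore, 14 mm high; one notch in its outer edge, full height, 15 mm wide, 6 deep. Fits over the spigot of the seat (3 mm play), the lug in the notch (4 mm play each side), and rests on the disc; off the lug it stands 8 mm proud. Grip its outside, square to the notch. 30 g. Origin: centre of underside; z up; +x to the notch.
- small_piston: Small damper piston, loose: an aluminium disc 32 mm across, 18 mm high, with a dark band round it and dark ports and a centre hole on top. 40 g. Origin: centre of the underside; z up.
- large_piston: Large damper piston, loose: like the small one, but 46 mm across, 18 mm high. 80 g. Origin: centre of the underside; z up.
- seal_head: Seal head (rod guide), loose, boss up: a stepped aluminium part, body 46 mm across and 16 mm high with a dark ring in a groove, on it a round boss 28 mm across, up to 34 mm high (grip it there). 110 g. Origin: centre of the underside; z up.
- slim_tray: Grey kit tray (fixed), 169 mm (x) by 276 mm (y), walls 3 mm, up to 16 mm over the bench, floor 4 mm. In the long bay on its +x side lies a slim threaded shock absorber, tube 36 mm, top 48 mm over the bench. On its -x side (facing the robot) are two open bays, each 90 (x) by 133 mm (y) inside, centred at x -36.5, y +68 and -68 mm. Origin: centre of the underside, on the bench; z up.
- fat_tray: Grey kit tray (fixed), same sizes, bays and axes as the slim tray, but in its long bay lies a fat plain shock absorber, tube 52 mm across, top 60 mm over the bench (brass valve stub to 66 mm).
- oil_jug: Bystander: black plastic oil jug with red labels, 60 by 105 mm, 208 mm high, standing at the right of the work. Origin: centre of the underside.
- spanner: Bystander: steel spanner 190 mm long, 8 mm high, lying beyond the trays. Origin: middle of the underside.
- charge_gauge: Bystander: nitrogen charging gauge lying at the left of the work: a round dial 54 mm across, 24 mm high, with a stem and red body running 193 mm to its -y. Origin: under the middle of the dial.
Mind the look-alikes: they are no part of the job. What is shaped like the large_piston but blue or turquoise is not meant.

How it is judged:
By the outcome, as a careful person would: the job done as asked, in the order asked, and still so for the second after the job is handed in, with the robot touching nothing.
It also fails if it takes over 134 s, if anything falls off the work surface, if the arm or the gripper's body presses on something with over 40 N, if the wrist force passes 120 N, or if a joint passes its speed limit or range.

ROBOT

A 6-joint arm with a two-finger parallel gripper is mounted at the origin on the work surface. World frame = base frame: x ahead of the robot, y to its left, z up, the work surface at z = 0. Lengths are in m, angles in rad, forces in N, time in s.
With the tool pointing down it reaches from about 0.25 to 0.775 m from the base axis. Payload 4 kg.
Tool frame: the origin (TCP) lies at the very end of the fingers, on their centre line; the grasp point (between the pads) lies 19 mm behind it (robot.pinch_z is the distance from the TCP to the grasp point, in m); z points along the fingers, y is the line along which they close (so a half turn about z gives the same grasp; the last joint's range is limited). The gripper opens to 94 mm and grips with 3 to 60 N. Pads are 16 mm wide; open, the fingers measure 119 mm over their backs; the gripper's body (75 mm by 177 mm) begins 78 mm behind the grasp point.
Start: joints at [-1.343, 0.087, 1.371, -0, 1.684, -0.103], TCP at [0.179, -0.52, 0.206] pointing down, gripper open.
Joint ranges: [-3.1, 3.1], [-0.76, 2.03], [0.27, 2.55], [-1.08, 4.22], [0.17, 2.65], [-2.57, 2.57]. Speed limits (rad/s): [2.79, 2.79, 3.14, 3.14, 3.14, 3.14].

INTERFACE

Orientations are given as [roll, pitch, yaw] about the fixed x, y, z axes, in that order (R = Rz(yaw) Ry(pitch) Rx(roll)).
In Python, from bench import robot gives the robot as it stands.
- The arm moves only by the tool arm_command, never from a script. Its argument "targets" is one flat list of numbers, 7 for each row, row after row: the turn, a rotation vector about the tool's x, y, z in degrees, then the shift along the tool's x, y, z in mm, then the closure, from -1 (fully open) to 1 (shut). In form: [ax, ay, az, x, y, z, hand, ax, ay, az, x, y, z, hand, ...]. A call has 1 to 20 rows; each row is the pose to reach, as a shift and turn from the pose commanded when the call began, along the tool's axes at that moment; what a row does not reach only later rows make up. A row lasts 1/10 s, in which the tool goes at most 50 mm and 8.59 degrees, less where a joint would pass 70% of its speed; a pose out of reach is approached as far as the arm can. A call with a gripper value outside its range is refused whole. The fingers move at their own pace and stop on an object; the grip force is fixed at half the most. Time passes only in rows, so rows that repeat a pose let the fingers close. It gives the time, the measured TCP pose, the force, the opening and the grip force at its end, in the units of the state.
- robot.get_obs(): the state, without advancing time (a new reading comes with each control period).
- robot.snapshot(name): name is "scene" or "top" or "wrist"; returns a dict with "color" (480x640x3 uint8, red, green, blue), "range_z" (480x640 float32, m along the optical axis (not along the pixel's ray), 0 where there is no reading), "fx", "fy", "cx", "cy" (pixels), "T" (4x4, takes a point from camera to world coordinates); the wrist camera has in their place "T_tool_cam" (4x4, takes a point from camera to tool coordinates, whose origin is the TCP and whose axes are the flange's). Camera axes: x right, y down, z forward; pixel columns grow to the right and rows downward; lengths in m; the calibration is good to about 2 mm. A picture is of the moment at which its call begins: read the wrist's pose just before it.
- robot.close_job(): hands the job in; it is judged then, once.
The state is a dict: "time": time; "joint_positions": joint angles; "qvel": joint speeds; "joint_torque": joint torques, N m; "tool_pos": TCP position; "ee_rot": TCP orientation; "wrist_force": force on the tool from outside, world axes, zero at the start; "wrist_torque": the same for the moment, N m; "width": finger opening in m; "finger_force": force on a finger pad.
Only numpy, scipy, OpenCV 4.12 (cv2) and the standard library are available. Lean on these libraries where they do the work, as an engineer would, in place of code of your own. Each camera call takes 0.05 s, during which the arm holds its last target. There are 200 camera calls.

## Working session

There is one attempt and no reset: what is moved stays moved. The work goes in short steps, Python scripts to look and compute and a tool call to move; the robot and the scene stay as the last step left them, time stands still between calls to the robot, and variables do not carry over. Pictures are saved under pics/ and viewed, at most 14 in all, crops included, and the job is handed in when it is done.

Besides the shell and the picture viewer there is one more tool, called after "Emit:" by a JSON object that holds its "method" and its "body". arm_command: Moves the arm, as the interface text tells. Its arguments: {"type":"object","properties":{"targets":{"type":"array"}},"required":["targets"]}

```bash
mkdir -p pics; ls
cat > h.py <<'E'
import numpy as np, cv2, pickle
from bench import robot
def snap(n,f):
    o=robot.get_obs(); s=robot.snapshot(n); s['obs']=o
    pickle.dump(s,open(f'pics/{f}.pkl','wb')); cv2.imwrite(f'pics/{f}.png',s['color'][:,:,::-1]); return s
E
python3 - <<'E'
from h import *
s=snap('top','top1'); print(s['T'].round(3),s['fx'],s['cx'],s['cy']); s=snap('scene','scene1');print(s['T'].round(3)); o=robot.get_obs();print(o)
E
```

```text
pics
[[ 0.005 -0.988  0.153  0.401]
 [-1.    -0.005 -0.002  0.01 ]
 [ 0.003 -0.153 -0.988  1.171]
 [ 0.     0.     0.     1.   ]] 450.19095822120863 317.74014496469306 237.88747307691258
[[ 0.617  0.615 -0.492  1.305]
 [ 0.787 -0.492  0.373 -0.576]
 [-0.013 -0.617 -0.787  1.23 ]
 [ 0.     0.     0.     1.   ]]
{'time': 0.1, 'joint_positions': array([-1.34310131e+00,  8.78583034e-02,  1.37207002e+00, -6.52544955e-06,
        1.68360113e+00, -1.03112431e-01]), 'qvel': array([-0.0004635 , -0.00233091, -0.00171789, -0.00028048,  0.0005378 ,
       -0.00089881]), 'joint_torque': array([ 1.78635284e-03, -3.41252840e+01, -3.03301299e+01,  7.21190334e-02,
        3.04451433e-02, -9.35765274e-05]), 'tool_pos': array([ 0.17852045, -0.51970767,  0.20445047]), 'ee_rot': array([-3.13966548e+00, -1.92903007e-04,  3.30806535e-01]), 'wrist_force': array([0.43624421, 0.75638135, 0.45714091]), 'wrist_torque': array([-0.02765237, -0.00270354, -0.01588749]), 'finger_force': 0.0, 'width': 0.09425944133342855}
```

View pics/top1.png

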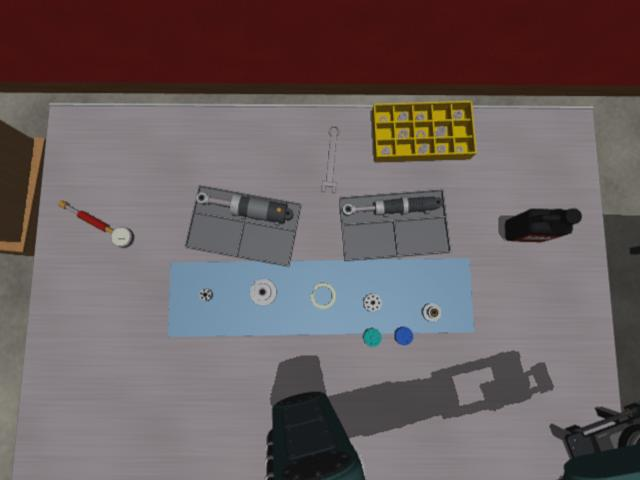

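View pics/scene1.png

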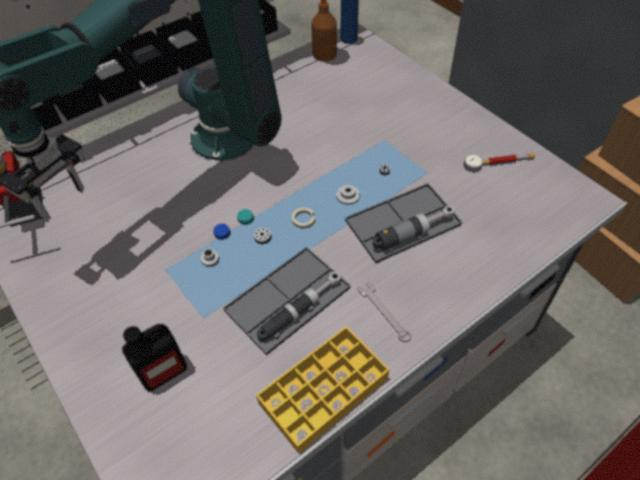

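The top view shows, left to right on the blue mat, the small piston (206,294), spring seat (263,292), pad (323,295), large piston (373,302) and seal head (432,312). The turquoise (372,337) and blue (404,336) look-alikes are off the mat. The left tray seems to hold the fat absorber and the right tray the slim one, which I'll confirm in a crop.

```bash
cat >> h.py <<'E'
def ray(s,uv,z):
    "pixels -> world points on plane z (T taken from s)"
    uv=np.atleast_2d(uv).astype(float); d=np.c_[(uv[:,0]-s['cx'])/s['fx'],(uv[:,1]-s['cy'])/s['fy'],np.ones(len(uv))]@s['T'][:3,:3].T
    c=s['T'][:3,3]; return c+d*((z-c[2])/d[:,2])[:,None]
E
python3 - <<'E'
from h import *
s=pickle.load(open('pics/top1.pkl','rb')); im=s['color'][:,:,::-1]
cv2.imwrite('pics/crop1.png',cv2.resize(im[175:350,165:475],None,fx=2.58,fy=2.58,interpolation=cv2.INTER_CUBIC))
hsv=cv2.cvtColor(im,cv2.COLOR_BGR2HSV)
blue=cv2.inRange(hsv,(95,60,100),(115,255,255))
hull=np.zeros_like(blue); c=max(cv2.findContours(blue,0,2)[0],key=cv2.contourArea); cv2.drawContours(hull,[cv2.convexHull(c)],-1,255,-1)
m=cv2.erode(hull,np.ones((5,5)))&~blue
n,l,st,ce=cv2.connectedComponentsWithStats(m)
for i in range(1,n):
    if st[i,4]>30: print(st[i],ce[i].round(1),ray(s,ce[i],.015).round(4))
# tray: range-based height
v,u=np.mgrid[:480,:640]; z=s['range_z']
g=cv2.inRange(hsv,(0,0,40),(179,50,125))
g[:180]=0;g[270:]=0;g[:,:180]=0;g[:,460:]=0
g=cv2.morphologyEx(g,cv2.MORPH_CLOSE,np.ones((9,9)))
for c in cv2.findContours(g,0,2)[0]:
    if cv2.contourArea(c)>2000:
        r=cv2.minAreaRect(c); b=cv2.boxPoints(r); p=ray(s,b,.016); print('tray',r,p[:,:2].round(4).tolist(),p.mean(0).round(4),[np.linalg.norm(p[i]-p[i-1]).round(4) for i in range(4)])
E
```

```text
[270 262  20   5  55] [282.4 263.4] [[0.5129 0.0987 0.015 ]]
[250 278  27  28 591] [262.8 291.8] [[0.4402 0.1472 0.015 ]]
[310 282  27  28 304] [323.1 295.9] [[ 0.4305 -0.0065  0.015 ]]
[199 288  14  13 144] [205.4 294.2] [[0.4331 0.2935 0.015 ]]
[363 293  19  19 286] [372.3 302.3] [[ 0.415  -0.1315  0.015 ]]
[422 303  20  19 301] [431.6 312. ] [[ 0.3912 -0.2817  0.015 ]]
[ 211  327  191   17 1099] [333.7 336.7] [[ 0.3287 -0.0334  0.015 ]]
[412 332  47  10 215] [428.5 335.2] [[ 0.3337 -0.2721  0.015 ]]
tray ((394.3990173339844, 224.98806762695312), (66.7068862915039, 108.69274139404297), 85.42607879638672) [[0.6915, -0.0438], [0.7165, -0.3303], [0.5397, -0.3372], [0.5158, -0.0571]] [ 0.6159 -0.1921  0.016 ] [np.float64(0.1762), np.float64(0.2876), np.float64(0.177), np.float64(0.2811)]
tray ((242.67999267578125, 225.260009765625), (108.76235961914062, 66.09818267822266), 10.30484676361084) [[0.5514, 0.3554], [0.7249, 0.3329], [0.6737, 0.0495], [0.5024, 0.0781]] [0.6131 0.204  0.016 ] [np.float64(0.2816), np.float64(0.1749), np.float64(0.288), np.float64(0.1737)]
```

View pics/crop1.png

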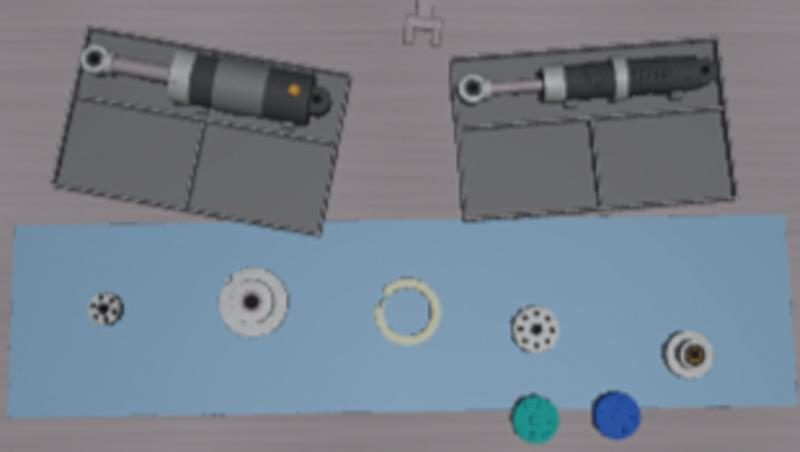

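The crop confirms it. The left tray's absorber is fat, plain and carries the brass stub (294,90 in the crop), so that's the fat tray. The right tray's absorber is slim, so that's the slim tray. The large piston is the aluminium one at (535,329); turquoise (535,418) and blue (616,415) are decoys.

Emit:
{"method": "arm_command", "body": {"targets": [0, 0, 19, 430, -476, -60, -1, 0, 0, 19, 430, -476, -60, -1, 0, 0, 19, 430, -476, -60, -1, 0, 0, 19, 430, -476, -60, -1, 0, 0, 19, 430, -476, -60, -1, 0, 0, 19, 430, -476, -60, -1, 0, 0, 19, 430, -476, -60, -1, 0, 0, 19, 430, -476, -60, -1, 0, 0, 19, 430, -476, -60, -1, 0, 0, 19, 430, -476, -60, -1, 0, 0, 19, 430, -476, -60, -1, 0, 0, 19, 430, -476, -60, -1, 0, 0, 19, 430, -476, -60, -1, 0, 0, 19, 430, -476, -60, -1, 0, 0, 19, 430, -476, -60, -1, 0, 0, 19, 430, -476, -60, -1, 0, 0, 19, 430, -476, -60, -1]}}

```text
time: 1.8
tool_pos: [0.4304, 0.0683, 0.2653]
ee_rot: [3.141, 0.0, -0.003]
wrist_force: [-0.3, -0.1, -0.5]
width: 0.0936
finger_force: 0.0
```

Run:
```python
from h import *
s=snap('wrist','w1'); print(s['T_tool_cam'].round(4),s['fx'],s['cx'],s['cy']); o=s['obs'];print(o['time'],o['tool_pos'],o['ee_rot'],o['joint_positions'])
```

```text
[[-6.000e-04 -9.634e-01 -2.682e-01  7.710e-02]
 [ 1.000e+00 -1.000e-03  1.300e-03  5.000e-04]
 [-1.500e-03 -2.682e-01  9.634e-01 -1.800e-01]
 [ 0.000e+00  0.000e+00  0.000e+00  1.000e+00]] 355.333497370317 319.16548654068436 239.89396241742742
1.8 [0.43036587 0.06833717 0.26530505] [ 3.14117202e+00  2.51461697e-04 -3.28293589e-03] [ 2.75519884e-02 -1.72868260e-01  1.50358193e+00 -4.24894465e-04
  1.81114328e+00  1.60153011e+00]
```

View pics/w1.png

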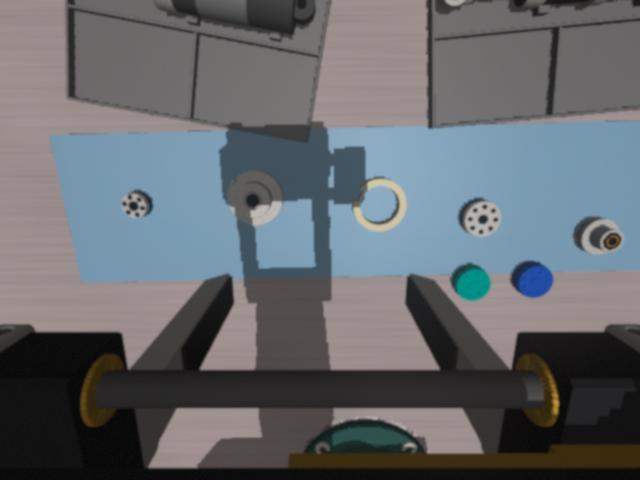

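The wrist view shows the seat (256,196), pad (380,205), large piston (480,217), seal head (602,237) and small piston (136,205). I'll move closer for the lug and notch directions.

Emit:
{"method": "arm_command", "body": {"targets": [0, 0, 0, -50, 0, 125, -1, 0, 0, 0, -50, 0, 125, -1, 0, 0, 0, -50, 0, 125, -1, 0, 0, 0, -50, 0, 125, -1, 0, 0, 0, -50, 0, 125, -1]}}

```text
time: 2.35
tool_pos: [0.3812, 0.069, 0.1413]
ee_rot: [3.142, -0.001, -0.002]
wrist_force: [1.8, -0.5, 0.5]
width: 0.094
finger_force: 0.0
```

```bash
cat >> h.py <<'E'
from scipy.spatial.transform import Rotation as Rn
def wsnap(f):
    s=snap('wrist',f); o=s['obs']; M=np.eye(4); M[:3,:3]=Rn.from_euler('xyz',o['ee_rot']).as_matrix(); M[:3,3]=o['tool_pos']
    s['T']=M@s['T_tool_cam']; pickle.dump(s,open(f'pics/{f}.pkl','wb')); return s
def ortho(s,c,z,half=.05,px=500):
    "rectified picture of plane z about world point c: up=+x, left=+y"
    g=np.array([[c[0]+half,c[1]+half],[c[0]+half,c[1]-half],[c[0]-half,c[1]-half],[c[0]-half,c[1]+half]])
    Ti=np.linalg.inv(s['T']); p=(Ti@np.c_[g,np.full(4,z),np.ones(4)].T)[:3]
    uv=np.c_[s['fx']*p[0]/p[2]+s['cx'],s['fy']*p[1]/p[2]+s['cy']].astype(np.float32)
    return cv2.warpPerspective(s['color'][:,:,::-1].copy(),cv2.getPerspectiveTransform(uv,np.float32([[0,0],[px,0],[px,px],[0,px]])),(px,px))
E
python3 - <<'E'
from h import *
s=wsnap('w2'); print(s['obs']['tool_pos'])
a=ortho(s,(.44,.147),.010,px=400); b=ortho(s,(.43,-.006),.014,px=400); cv2.imwrite('pics/o2.png',np.hstack([a,b]))
E
```

```text
[0.38120311 0.06901954 0.14134665]
```

View pics/o2.png

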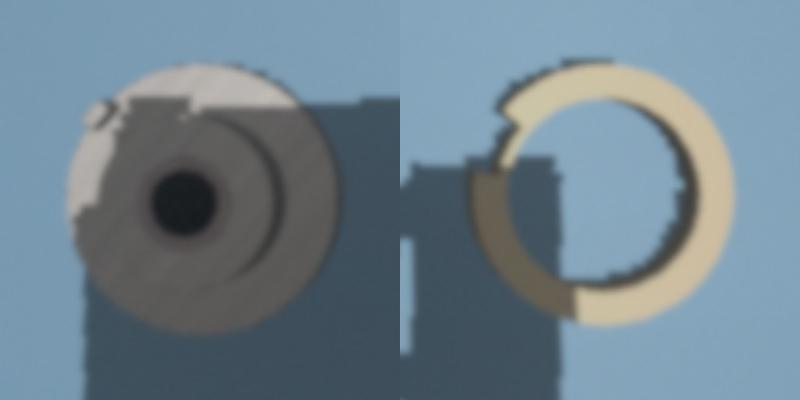

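Seat centre ≈ (0.440, 0.1463) with the lug at ~47° (ortho pixel 102,115). Pad centre ≈ (0.4315, −0.0064) with the notch at ~63° (ortho pixel 500,140). I'll grip the seat square to its lug.

Emit:
{"method": "arm_command", "body": {"targets": [0, 0, -8, 30, -40, 20, -1, 0, 0, -16, 59, -77, 40, -1, 0, 0, -24, 59, -77, 40, -1, 0, 0, -32, 59, -77, 40, -1, 0, 0, -40, 59, -77, 40, -1, 0, 0, -47, 59, -77, 50, -1, 0, 0, -47, 59, -77, 80, -1, 0, 0, -47, 59, -77, 110, -1, 0, 0, -47, 59, -77, 122, -1, 0, 0, -47, 59, -77, 128, -1, 0, 0, -47, 59, -77, 128, -1, 0, 0, -47, 59, -77, 128, -1, 0, 0, -47, 59, -77, 128, 0.9, 0, 0, -47, 59, -77, 128, 0.9, 0, 0, -47, 59, -77, 128, 0.9, 0, 0, -47, 59, -77, 128, 0.9, 0, 0, -47, 59, -77, 128, 0.9, 0, 0, -47, 59, -77, 128, 0.9, 0, 0, -47, 59, -77, 128, 0.9, 0, 0, -47, 59, -77, 128, 0.9]}}

```text
time: 4.4
tool_pos: [0.4398, 0.1466, 0.0124]
ee_rot: [3.142, 0.0, 0.819]
wrist_force: [0.1, -0.3, -0.4]
width: 0.0415
finger_force: 30.0
```

Emit:
{"method": "arm_command", "body": {"targets": [0, 0, 0, 0, 0, -30, 0.9, 0, 0, 0, 0, 0, -70, 0.9, 0, 0, 7, -20, 50, -100, 0.9, 0, 0, 14, -38, 100, -100, 0.9, 0, 0, 21, -56, 145, -100, 0.9, 0, 0, 28, -74, 190, -100, 0.9, 0, 0, 35, -92, 235, -100, 0.9, 0, 0, 42, -109, 285, -100, 0.9, 0, 0, 42, -109, 285, -100, 0.9, 0, 0, 42, -109, 285, -100, 0.9, 0, 0, 42, -109, 285, -100, 0.9, 0, 0, 42, -109, 285, -100, 0.9]}}

```text
time: 5.6
tool_pos: [0.573, -0.1257, 0.1124]
ee_rot: [-3.141, 0.001, 0.089]
wrist_force: [0.2, -0.4, -1.3]
width: 0.0416
finger_force: 30.0
```

Run:
```python
from h import *
s=pickle.load(open('pics/top1.pkl','rb'))
print(ray(s,np.array([[463,220],[600,207],[735,198],[590,120]])/2.58+[165,175],.016).round(4))
print(ray(s,np.array([[53,186],[188,210],[319,235],[206,124]])/2.58+[165,175],.016).round(4))
s=wsnap('w3'); print(s['obs']['tool_pos'],s['obs']['ee_rot'])
```

```text
[[ 0.5217 -0.0612  0.016 ]
 [ 0.5355 -0.1984  0.016 ]
 [ 0.5453 -0.3339  0.016 ]
 [ 0.624  -0.1902  0.016 ]]
[[0.5539 0.3496 0.016 ]
 [0.5304 0.2136 0.016 ]
 [0.506  0.0824 0.016 ]
 [0.6179 0.1982 0.016 ]]
[ 0.57302113 -0.12574543  0.1123943 ] [-3.14083642e+00  6.04740491e-04  8.88107401e-02]
```

View pics/w3.png

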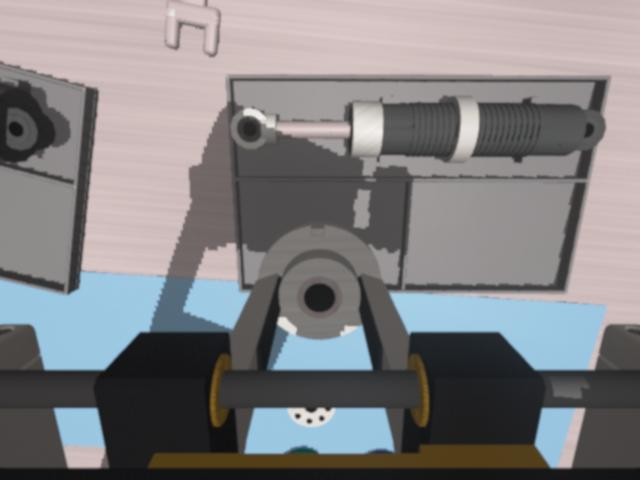

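Alignment looks right: the tray edges are level, the lug (317,228) points to the shock absorber, and the part sits mid-bay (236–404). I'll set it down.

Emit:
{"method": "arm_command", "body": {"targets": [0, 0, 0, 1, 0, 40, 0.9, 0, 0, 0, 1, 0, 70, 0.9, 0, 0, 0, 1, 0, 85, 0.9, 0, 0, 0, 1, 0, 91, 0.9, 0, 0, 0, 1, 0, 94, 0.9, 0, 0, 0, 1, 0, 96, 0.9, 0, 0, 0, 1, 0, 96, 0.9, 0, 0, 0, 1, 0, 96, 0.9]}}

```text
time: 6.45
tool_pos: [0.5755, -0.1278, 0.0178]
ee_rot: [3.141, -0.002, 0.086]
wrist_force: [0.3, -1.0, -0.7]
width: 0.0409
finger_force: 30.0
```

Emit:
{"method": "arm_command", "body": {"targets": [0, 0, 0, 0, 0, 1, 0.9, 0, 0, 0, 0, 0, 1.5, 0.9, 0, 0, 0, 0, 0, 1.5, 0.9]}}

```text
time: 6.75
tool_pos: [0.5754, -0.1278, 0.0164]
ee_rot: [3.141, -0.002, 0.086]
wrist_force: [-2.1, 0.7, 5.1]
width: 0.041
finger_force: 30.0
```

Emit:
{"method": "arm_command", "body": {"targets": [0, 0, 0, 0, 0, 0, 0.2, 0, 0, 0, 0, 0, 0, -0.4, 0, 0, 0, 0, 0, 0, -0.4, 0, 0, 0, 0, 0, 0, -0.4, 0, 0, 0, 0, 0, 0, -0.4, 0, 0, 0, 0, 0, -40, -0.4, 0, 0, 0, 0, 0, -90, -1, 0, 0, 0, -40, -30, -124, -1, 0, 0, 0, -80, -60, -124, -1, 0, 0, 0, -120, -90, -124, -1, 0, 0, 0, -160, -120, -124, -1, 0, 0, 0, -184, -138, -124, -1, 0, 0, 0, -184, -138, -124, -1, 0, 0, 0, -184, -138, -124, -1, 0, 0, 0, -184, -138, -124, -1]}}

```text
time: 8.25
tool_pos: [0.3804, -0.0064, 0.1392]
ee_rot: [3.141, -0.001, 0.086]
wrist_force: [-0.9, -0.5, 0.6]
width: 0.0939
finger_force: 0.0
```

Run:
```python
from h import *
s=wsnap('w4'); print(s['obs']['tool_pos'],s['obs']['ee_rot'])
h=.05; b=ortho(s,(.4315,-.0064),.014,h,500); cv2.imwrite('pics/o4.png',b)
hsv=cv2.cvtColor(b,cv2.COLOR_BGR2HSV); m=cv2.inRange(hsv,(10,25,40),(40,255,255)); m=cv2.morphologyEx(m,cv2.MORPH_OPEN,np.ones((5,5)))
c=max(cv2.findContours(m,0,1)[0],key=cv2.contourArea)[:,0].astype(float)
hull=cv2.convexHull(c.astype(np.float32))
(u,v),r=cv2.minEnclosingCircle(c.astype(np.float32)); print(u,v,r/5, 'centre',.4315-(v-250)/5000,-.0064-(u-250)/5000)
a=np.deg2rad(np.arange(0,360,1))
for rr in (28.5,29.5,30.5,31):
    x=(u-rr*5*np.sin(a)).astype(int); y=(v-rr*5*np.cos(a)).astype(int); off=np.where(m[y,x]==0)[0]; print(rr,off.min(),off.max(),len(off),off.mean())
```

```text
[ 0.38040527 -0.00637436  0.13919214] [ 3.14101762e+00 -8.38037953e-04  8.60281386e-02]
252.52374267578125 249.33444213867188 32.50272216796875 centre 0.43163311157226564 -0.0069047485351562505
28.5 50 80 31 65.0
29.5 50 80 31 65.0
30.5 50 80 31 65.0
31 50 317 38 110.71052631578948
```

View pics/w4.png

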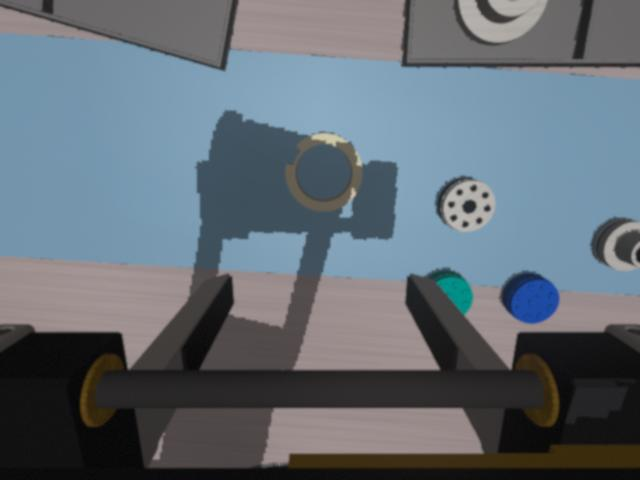

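Notch at 65°, centre (0.4316, −0.0069), radius 32.5 mm as expected. I'll grip the pad square to the notch.

Emit:
{"method": "arm_command", "body": {"targets": [0, 0, -8, 51, 5, 40, -1, 0, 0, -16, 51, 5, 60, -1, 0, 0, -24, 51, 5, 60, -1, 0, 0, -32, 51, 5, 60, -1, 0, 0, -40, 51, 5, 60, -1, 0, 0, -48, 51, 5, 60, -1, 0, 0, -56, 51, 5, 70, -1, 0, 0, -60, 51, 5, 90, -1, 0, 0, -60, 51, 5, 115, -1, 0, 0, -60, 51, 5, 130, -1, 0, 0, -60, 51, 5, 136, -1, 0, 0, -60, 51, 5, 136, -1, 0, 0, -60, 51, 5, 136, 0, 0, 0, -60, 51, 5, 136, 0.5, 0, 0, -60, 51, 5, 136, 0.5, 0, 0, -60, 51, 5, 136, 0.5, 0, 0, -60, 51, 5, 136, 0.5, 0, 0, -60, 51, 5, 136, 0.5]}}

```text
time: 10.1
tool_pos: [0.4311, -0.0065, 0.0036]
ee_rot: [3.14, -0.0, 1.134]
wrist_force: [-0.1, 1.3, 3.2]
width: 0.0648
finger_force: 30.0
```

Emit:
{"method": "arm_command", "body": {"targets": [0, 0, 0, 0, 0, -30, 0.5, 0, 0, 8, 0, 0, -70, 0.5, 0, 0, 16, -20, 30, -116, 0.5, 0, 0, 24, -40, 60, -116, 0.5, 0, 0, 32, -60, 90, -116, 0.5, 0, 0, 40, -84, 121, -116, 0.5, 0, 0, 48, -84, 121, -116, 0.5, 0, 0, 56, -84, 121, -116, 0.5, 0, 0, 60, -84, 121, -116, 0.5, 0, 0, 60, -84, 121, -116, 0.5, 0, 0, 60, -84, 121, -116, 0.5, 0, 0, 60, -84, 121, -116, 0.5]}}

```text
time: 11.3
tool_pos: [0.5046, -0.1336, 0.1189]
ee_rot: [-3.142, 0.0, 0.088]
wrist_force: [-0.0, -0.8, -0.1]
width: 0.0648
finger_force: 30.0
```

Run:
```python
from h import *
s=wsnap('w5'); print(s['obs']['tool_pos'],s['obs']['ee_rot'],s['obs']['width'])
c=(.5754,-.1278)
a=ortho(s,c,.014,px=400); b=ortho(s,c,.030,px=400)
for q in (a,b): cv2.line(q,(200,0),(200,400),(0,255,0),1); cv2.line(q,(0,200),(400,200),(0,255,0),1)
cv2.circle(a,(200,200),136,(0,0,255),1); cv2.circle(b,(200,200),84,(0,0,255),1)
cv2.imwrite('pics/o5.png',np.hstack([a,b]))
```

```text
[ 0.50460178 -0.13361553  0.11885861] [-3.14155256e+00  2.55491048e-04  8.76569675e-02] 0.06476183711329775
```

View pics/o5.png

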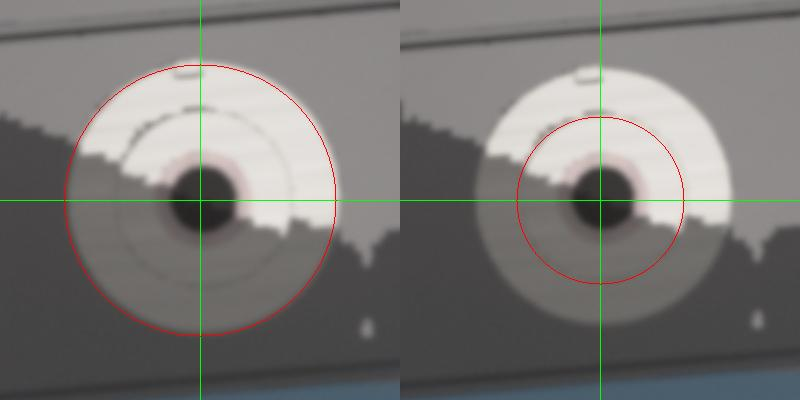

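The red circle fits the seat with its lug (188,72) at ~5°, matching the tool yaw. I'll lower the pad over the spigot.

Emit:
{"method": "arm_command", "body": {"targets": [0, 0, 0, 36, 0, 20, 0.5, 0, 0, 0, 71, 1, 45, 0.5, 0, 0, 0, 71, 1, 70, 0.5, 0, 0, 0, 71, 1, 80, 0.5, 0, 0, 0, 71, 1, 80, 0.5, 0, 0, 0, 71, 1, 80, 0.5]}}

```text
time: 11.95
tool_pos: [0.5757, -0.1288, 0.0401]
ee_rot: [3.141, -0.001, 0.086]
wrist_force: [-0.4, -0.4, -0.2]
width: 0.0649
finger_force: 30.0
```

Emit:
{"method": "arm_command", "body": {"targets": [0, 0, 0, 0, 0, 4, 0.5, 0, 0, 0, 0, 0, 8, 0.5, 0, 0, 0, 0, 0, 11, 0.5, 0, 0, 0, 0, 0, 11, 0.5]}}

```text
time: 12.35
tool_pos: [0.5751, -0.1286, 0.0277]
ee_rot: [-3.141, 0.001, 0.086]
wrist_force: [1.0, -0.7, -0.8]
width: 0.0648
finger_force: 30.0
```

Emit:
{"method": "arm_command", "body": {"targets": [0, 0, 0, 0, 0, 3, 0.5, 0, 0, 0, 0, 0, 6, 0.5, 0, 0, 0, 0, 0, 8, 0.5, 0, 0, 0, 0, 0, 9, 0.5, 0, 0, 0, 0, 0, 9, 0.5]}}

```text
time: 12.85
tool_pos: [0.5754, -0.1286, 0.0187]
ee_rot: [-3.141, 0.001, 0.086]
wrist_force: [-1.2, 0.2, -0.5]
width: 0.0649
finger_force: 30.0
```

Emit:
{"method": "arm_command", "body": {"targets": [0, 0, 0, 0, 0, 0.6, 0.5, 0, 0, 0, 0, 0, 1.2, 0.5, 0, 0, 0, 0, 0, 1.2, 0.5]}}

```text
time: 13.15
tool_pos: [0.5755, -0.1287, 0.0178]
ee_rot: [3.142, 0.0, 0.086]
wrist_force: [-0.6, 0.1, -0.5]
width: 0.0644
finger_force: 30.0
```

Emit:
{"method": "arm_command", "body": {"targets": [0, 0, 0, 0, 0, 0.5, 0.5, 0, 0, 0, 0, 0, 1, 0.5, 0, 0, 0, 0, 0, 1, 0.5]}}

```text
time: 13.45
tool_pos: [0.5757, -0.1287, 0.0176]
ee_rot: [3.141, -0.0, 0.086]
wrist_force: [-1.2, 1.0, 5.1]
width: 0.0642
finger_force: 30.0
```

Emit:
{"method": "arm_command", "body": {"targets": [0, 0, 0, 0, 0, 0, -0.5, 0, 0, 0, 0, 0, 0, -0.7, 0, 0, 0, 0, 0, 0, -0.7, 0, 0, 0, 0, 0, 0, -0.7, 0, 0, 0, 0, 0, 0, -0.7, 0, 0, 0, 0, 0, -30, -0.7, 0, 0, 0, 0, 0, -70, -0.7, 0, 0, 0, -36, -1, -102, -0.7, 0, 0, 0, -71, -1, -102, -0.7, 0, 0, 0, -71, -1, -102, -0.7]}}

```text
time: 14.45
tool_pos: [0.5021, -0.1339, 0.1198]
ee_rot: [3.141, 0.0, 0.085]
wrist_force: [-0.8, -0.1, 0.1]
width: 0.0798
finger_force: 0.0
```

Run:
```python
from h import *
s=wsnap('w6'); print(s['obs']['tool_pos'],s['obs']['ee_rot'])
c=(.5756,-.1280)
cv2.imwrite('pics/o6.png',ortho(s,c,.028,px=450))
z=s['range_z']; v,u=np.mgrid[:480,:640]
P=np.stack([(u-s['cx'])/s['fx']*z,(v-s['cy'])/s['fy']*z,z,np.ones_like(z)],-1)@s['T'].T
d=np.hypot(P[...,0]-c[0],P[...,1]-c[1]); ang=np.degrees(np.arctan2(P[...,1]-c[1],P[...,0]-c[0]))
for k in range(-180,180,45):
    q=(abs((ang-k+180)%360-180)<12)&(z>0); print(k,np.round(1000*np.median(P[...,2][q&(d>.026)&(d<.030)]),1),end=' ')
print('spigot',np.median(P[...,2][(d>.012)&(d<.018)&(z>0)]))
```

```text
[ 0.50210024 -0.13388554  0.11976258] [3.14084561e+00 1.32487060e-04 8.51824731e-02]
-180 28.8 -135 28.8 -90 28.8 -45 28.8 0 27.7 45 28.7 90 28.6 135 28.7 spigot 0.030750160709321628
```

View pics/o6.png

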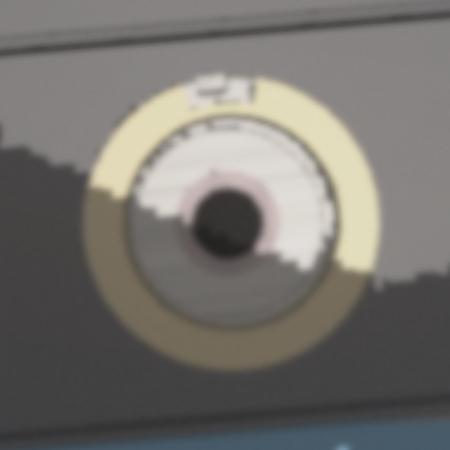

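The pad is home: its top is 28.7 mm all round with the spigot 2 mm above it, and the lug sits in the notch (220,92). Next is the small piston.

Emit:
{"method": "arm_command", "body": {"targets": [0, 0, 0, -10, -48, 0, -1, 0, 0, 0, -20, -96, 0, -1, 0, 0, 0, -30, -144, 0, -1, 0, 0, 0, -40, -192, 0, -1, 0, 0, 0, -50, -240, 0, -1, 0, 0, 0, -60, -288, 0, -1, 0, 0, 0, -70, -336, 0, -1, 0, 0, 0, -80, -384, 0, -1, 0, 0, 0, -90, -432, 0, -1, 0, 0, 0, -90, -437, 0, -1, 0, 0, 0, -90, -437, 0, -1, 0, 0, 0, -90, -437, 0, -1]}}

```text
time: 15.7
tool_pos: [0.3778, 0.2933, 0.1182]
ee_rot: [3.14, 0.001, 0.086]
wrist_force: [0.2, 0.5, 0.4]
width: 0.0941
finger_force: 0.0
```

```bash
cat >> h.py <<'E'
def disc(f,c,z,r):
    "centre of the non-blue disc of radius r (m), top at z, near c on the mat"
    s=wsnap(f); b=ortho(s,c,z,.05,500); hsv=cv2.cvtColor(b,cv2.COLOR_BGR2HSV); blue=cv2.inRange(hsv,(90,60,20),(125,255,255))
    m=cv2.morphologyEx(~blue,cv2.MORPH_OPEN,np.ones((7,7))); cs=cv2.findContours(m,0,1)[0]
    k=min(cs,key=lambda k:np.hypot(*(k[:,0].mean(0)-250))+(0 if cv2.contourArea(k)>3000 else 1e4))
    (u,v),R=cv2.minEnclosingCircle(k.astype(np.float32)); x,y,w,h=cv2.boundingRect(k); print('enclosing',u,v,R/5,'box',x,y,w,h)
    w=np.array([c[0]-(v-250)/5000,c[1]-(u-250)/5000]); o=s['obs']; M=Rn.from_euler('xyz',o['ee_rot']).as_matrix()
    print('TCP',o['tool_pos'].round(4),'yaw',np.degrees(o['ee_rot'][2]).round(2),'centre',w.round(4),'shift in tool mm',(M.T@(np.r_[w,0]-o['tool_pos'])*1000).round(1))
    cv2.circle(b,(int(u),int(v)),int(r*5000),(0,0,255),1); cv2.imwrite(f'pics/{f}_o.png',b)
E
python3 -c "
from h import *
disc('w7',(.4331,.2935),.018,.016)"
```

```text
enclosing 252.5 250.05882263183594 16.48054656982422 box 172 170 163 162
TCP [0.3778 0.2933 0.1182] yaw 4.93 centre [0.4331 0.293 ] shift in tool mm [ 55.1   4.9 118.2]
```

View pics/w7_o.png

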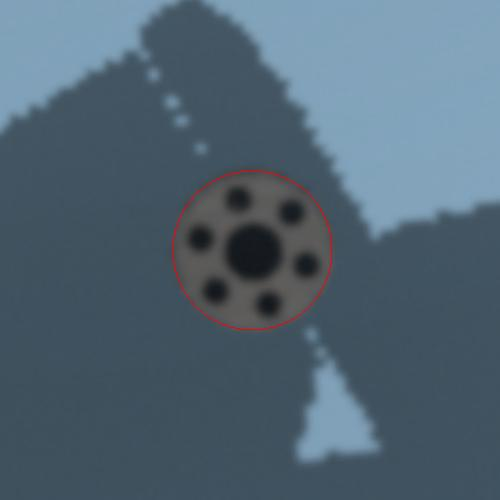

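The small piston is centred in the red circle (252,250). Gripping it.

Emit:
{"method": "arm_command", "body": {"targets": [0, 0, 0, 30, 3, 30, -1, 0, 0, 0, 55, 5, 60, -1, 0, 0, 0, 55, 5, 90, -1, 0, 0, 0, 55, 5, 107, -1, 0, 0, 0, 55, 5, 114, -1, 0, 0, 0, 55, 5, 115, -1, 0, 0, 0, 55, 5, 115, 0.2, 0, 0, 0, 55, 5, 115, 1, 0, 0, 0, 55, 5, 115, 1, 0, 0, 0, 55, 5, 115, 1, 0, 0, 0, 55, 5, 115, 1, 0, 0, 0, 55, 5, 115, 1, 0, 0, 0, 55, 5, 115, 1]}}

```text
time: 17.05
tool_pos: [0.4325, 0.2936, 0.0038]
ee_rot: [3.141, -0.0, 0.087]
wrist_force: [1.0, 0.4, 0.1]
width: 0.0416
finger_force: 0.0
```

Emit:
{"method": "arm_command", "body": {"targets": [0, 0, 0, 0, 0, 1, 1, 0, 0, 0, 0, 0, 1, 1, 0, 0, 0, 0, 0, 1, 1, 0, 0, 0, 0, 0, 1, 1]}}

```text
time: 17.45
tool_pos: [0.4325, 0.2936, 0.0026]
ee_rot: [3.141, 0.0, 0.086]
wrist_force: [0.3, 0.6, -0.3]
width: 0.0314
finger_force: 30.0
```

Emit:
{"method": "arm_command", "body": {"targets": [0, 0, 0, 0, 0, -40, 1, 0, 0, 0, 0, 0, -85, 1, 0, 0, 0, 8, 45, -108, 1, 0, 0, 0, 16, 90, -108, 1, 0, 0, 0, 24, 135, -108, 1, 0, 0, 0, 33, 180, -108, 1, 0, 0, 0, 42, 225, -108, 1, 0, 0, 0, 51, 270, -108, 1, 0, 0, 0, 59, 315, -108, 1, 0, 0, 0, 67, 360, -108, 1, 0, 0, 0, 75, 405, -108, 1, 0, 0, 0, 84, 450, -108, 1, 0, 0, 0, 92, 495, -108, 1, 0, 0, 0, 101, 540, -108, 1, 0, 0, 0, 106, 566, -108, 1, 0, 0, 0, 106, 566, -108, 1, 0, 0, 0, 106, 566, -108, 1, 0, 0, 0, 106, 566, -108, 1]}}

```text
time: 19.25
tool_pos: [0.5868, -0.2599, 0.1106]
ee_rot: [-3.141, 0.001, 0.087]
wrist_force: [-0.3, -0.7, -0.8]
width: 0.0307
finger_force: 30.0
```

Emit:
{"method": "arm_command", "body": {"targets": [0, 0, 0, 0, 0, 40, 1, 0, 0, 0, 0, 0, 75, 1, 0, 0, 0, 0, 0, 92, 1, 0, 0, 0, 0, 0, 99, 1, 0, 0, 0, 0, 0, 102, 1, 0, 0, 0, 0, 0, 102, 1, 0, 0, 0, 0, 0, 102, 1]}}

```text
time: 19.95
tool_pos: [0.5882, -0.2614, 0.0107]
ee_rot: [3.14, -0.003, 0.087]
wrist_force: [0.4, 0.2, 0.3]
width: 0.0309
finger_force: 30.0
```

Emit:
{"method": "arm_command", "body": {"targets": [0, 0, 0, 0, 0, 2, 1, 0, 0, 0, 0, 0, 3.5, 1, 0, 0, 0, 0, 0, 3.5, 1]}}

```text
time: 20.25
tool_pos: [0.5878, -0.2616, 0.0066]
ee_rot: [3.14, -0.002, 0.086]
wrist_force: [-0.8, -0.0, 3.9]
width: 0.0311
finger_force: 30.0
```

Emit:
{"method": "arm_command", "body": {"targets": [0, 0, 0, 0, 0, 0.5, 1, 0, 0, 0, 0, 0, 1, 1, 0, 0, 0, 0, 0, 1, 1]}}

```text
time: 20.55
tool_pos: [0.5878, -0.2616, 0.0066]
ee_rot: [3.14, -0.002, 0.086]
wrist_force: [-3.2, 0.2, 8.5]
width: 0.0311
finger_force: 30.0
```

Emit:
{"method": "arm_command", "body": {"targets": [0, 0, 0, 0, 0, -1, 0.2, 0, 0, 0, 0, 0, -1, -0.2, 0, 0, 0, 0, 0, -1, -0.2, 0, 0, 0, 0, 0, -1, -0.2, 0, 0, 0, 0, 0, -1, -0.2, 0, 0, 0, 0, 0, -40, -0.2, 0, 0, 0, 0, 0, -85, -0.2, 0, 0, 0, -40, -28, -115, -1, 0, 0, 0, -80, -56, -115, -1, 0, 0, 0, -120, -84, -115, -1, 0, 0, 0, -160, -112, -115, -1, 0, 0, 0, -200, -138, -115, -1, 0, 0, 0, -216, -149, -115, -1, 0, 0, 0, -216, -149, -115, -1, 0, 0, 0, -216, -149, -115, -1]}}

```text
time: 22.05
tool_pos: [0.3596, -0.1317, 0.1198]
ee_rot: [3.14, -0.002, 0.086]
wrist_force: [0.4, -0.0, -0.0]
width: 0.0938
finger_force: 0.0
```

```bash
python3 -c "
from h import *
disc('w8',(.415,-.1315),.018,.023)"
```

```text
enclosing 257.1625061035156 249.3054656982422 23.65258026123047 box 140 133 235 234
TCP [ 0.3596 -0.1317  0.1198] yaw 4.95 centre [ 0.4151 -0.1329] shift in tool mm [ 55.    5.9 119.9]
```

View pics/w8.png

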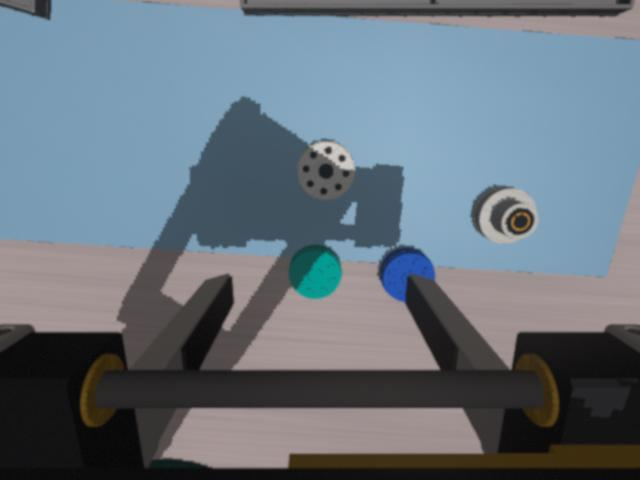

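The aluminium large piston (326,170) is clearly separate from the turquoise (315,272) and blue (408,275) decoys. Gripping the aluminium one.

Emit:
{"method": "arm_command", "body": {"targets": [0, 0, 0, 40, 4, 10, -1, 0, 0, 0, 55, 6, 50, -1, 0, 0, 0, 55, 6, 85, -1, 0, 0, 0, 55, 6, 106, -1, 0, 0, 0, 55, 6, 115, -1, 0, 0, 0, 55, 6, 117, -1, 0, 0, 0, 55, 6, 117, -1, 0, 0, 0, 55, 6, 117, 0.9, 0, 0, 0, 55, 6, 117, 0.9, 0, 0, 0, 55, 6, 117, 0.9, 0, 0, 0, 55, 6, 117, 0.9, 0, 0, 0, 55, 6, 117, 0.9, 0, 0, 0, 55, 6, 117, 0.9, 0, 0, 0, 55, 6, 117, 0.9, 0, 0, 0, 55, 6, 117, 0.9]}}

```text
time: 23.6
tool_pos: [0.4143, -0.1326, 0.0023]
ee_rot: [3.142, 0.0, 0.086]
wrist_force: [-0.6, -0.5, 1.0]
width: 0.0454
finger_force: 30.0
```

Emit:
{"method": "arm_command", "body": {"targets": [0, 0, 0, 0, 0, -40, 0.9, 0, 0, 0, 0, 0, -85, 0.9, 0, 0, 5, 28, -41, -108, 0.9, 0, 0, 10, 56, -82, -108, 0.9, 0, 0, 15, 84, -124, -108, 0.9, 0, 0, 15, 112, -167, -108, 0.9, 0, 0, 15, 140, -210, -108, 0.9, 0, 0, 15, 168, -250, -108, 0.9, 0, 0, 15, 174, -261, -108, 0.9, 0, 0, 15, 174, -261, -108, 0.9, 0, 0, 15, 174, -261, -108, 0.9, 0, 0, 15, 174, -261, -108, 0.9]}}

```text
time: 24.8
tool_pos: [0.5645, 0.1409, 0.1101]
ee_rot: [3.141, 0.001, -0.177]
wrist_force: [-0.5, -0.6, -1.2]
width: 0.045
finger_force: 30.0
```

```bash
python3 -c "
from h import *
s=wsnap('w9'); print(s['obs']['tool_pos'],s['obs']['ee_rot'],s['obs']['width'])"
```

```text
[0.56453006 0.14093586 0.11011307] [ 3.14061627e+00  5.50535537e-04 -1.76981165e-01] 0.04499611131739593
```

View pics/w9.png

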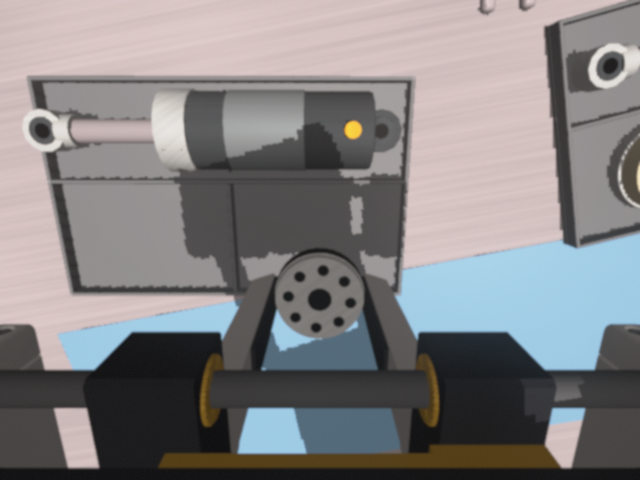

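The fat tray (brass stub 353,130) is square to the tool and the piston is mid-bay between 235 and 403. Lowering.

Emit:
{"method": "arm_command", "body": {"targets": [0, 0, 0, 0, 0, 40, 0.9, 0, 0, 0, 0, 0, 75, 0.9, 0, 0, 0, 0, 0, 92, 0.9, 0, 0, 0, 0, 0, 99, 0.9, 0, 0, 0, 0, 0, 102, 0.9, 0, 0, 0, 0, 0, 103, 0.9, 0, 0, 0, 0, 0, 103, 0.9]}}

```text
time: 25.55
tool_pos: [0.5662, 0.1424, 0.0088]
ee_rot: [-3.141, -0.003, -0.176]
wrist_force: [-0.3, -0.3, 0.0]
width: 0.0453
finger_force: 30.0
```

Emit:
{"method": "arm_command", "body": {"targets": [0, 0, 0, 0, 0, 1, 0.9, 0, 0, 0, 0, 0, 2, 0.9, 0, 0, 0, 0, 0, 2, 0.9]}}

```text
time: 25.85
tool_pos: [0.5659, 0.1426, 0.0064]
ee_rot: [-3.141, -0.002, -0.175]
wrist_force: [-0.1, -0.5, 2.9]
width: 0.0452
finger_force: 30.0
```

Emit:
{"method": "arm_command", "body": {"targets": [0, 0, 0, 0, 0, -0.5, 0.2, 0, 0, 0, 0, 0, -0.5, -0.4, 0, 0, 0, 0, 0, -0.5, -0.4, 0, 0, 0, 0, 0, -0.5, -0.4, 0, 0, 0, 0, 0, -0.5, -0.4, 0, 0, 0, 0, 0, -40, -0.4, 0, 0, 0, 0, 0, -85, -0.4, 0, 0, 0, -15, 45, -124, -1, 0, 0, 0, -30, 90, -124, -1, 0, 0, 0, -45, 135, -124, -1, 0, 0, 0, -60, 180, -124, -1, 0, 0, 0, -75, 225, -124, -1, 0, 0, 0, -90, 270, -124, -1, 0, 0, 0, -105, 315, -124, -1, 0, 0, 0, -120, 360, -124, -1, 0, 0, 0, -135, 405, -124, -1, 0, 0, 0, -150, 450, -124, -1, 0, 0, 0, -153, 461, -124, -1, 0, 0, 0, -153, 461, -124, -1, 0, 0, 0, -153, 461, -124, -1]}}

```text
time: 27.85
tool_pos: [0.3344, -0.2839, 0.1291]
ee_rot: [-3.14, -0.0, -0.175]
wrist_force: [0.4, 0.6, 0.3]
width: 0.0944
finger_force: 0.0
```

```bash
python3 -c "
from h import *
disc('w10',(.3912,-.2817),.016,.023)"
```

```text
enclosing 260.37640380859375 250.20518493652344 24.001422119140624 box 142 133 237 236
TCP [ 0.3344 -0.2839  0.1291] yaw -10.03 centre [ 0.3912 -0.2838] shift in tool mm [ 55.9  -9.9 129.1]
```

View pics/w10_o.png

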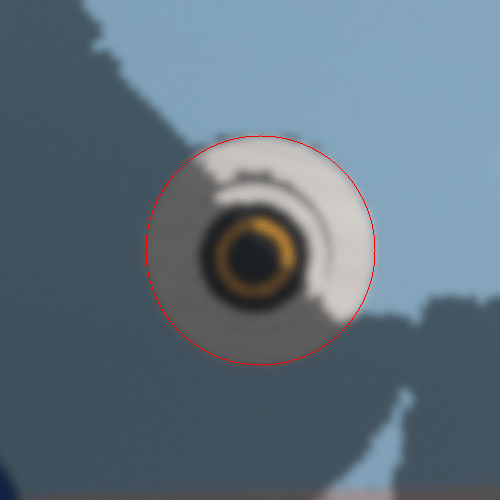

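The seal head body fits the red circle (260,250). Gripping it by the boss.

Emit:
{"method": "arm_command", "body": {"targets": [0, 0, 0, 40, -8, 10, -1, 0, 0, 0, 56, -10, 45, -1, 0, 0, 0, 56, -10, 80, -1, 0, 0, 0, 56, -10, 100, -1, 0, 0, 0, 56, -10, 109, -1, 0, 0, 0, 56, -10, 110, -1, 0, 0, 0, 56, -10, 110, -1, 0, 0, 0, 56, -10, 110, 1, 0, 0, 0, 56, -10, 110, 1, 0, 0, 0, 56, -10, 110, 1, 0, 0, 0, 56, -10, 110, 1, 0, 0, 0, 56, -10, 110, 1, 0, 0, 0, 56, -10, 110, 1, 0, 0, 0, 56, -10, 110, 1, 0, 0, 0, 56, -10, 110, 1, 0, 0, 0, 56, -10, 110, 1, 0, 0, 0, 56, -10, 110, 1]}}

```text
time: 29.6
tool_pos: [0.3909, -0.2844, 0.0192]
ee_rot: [-3.141, 0.0, -0.175]
wrist_force: [1.0, -0.2, 0.4]
width: 0.0269
finger_force: 30.0
```

Emit:
{"method": "arm_command", "body": {"targets": [0, 0, 0, 0, 0, -40, 1, 0, 0, 0, 0, 0, -85, 1, 0, 0, 0, 8, -45, -100, 1, 0, 0, 0, 15, -90, -100, 1, 0, 0, 0, 23, -135, -100, 1, 0, 0, 0, 30, -180, -100, 1, 0, 0, 0, 38, -225, -100, 1, 0, 0, 0, 45, -270, -100, 1, 0, 0, 0, 53, -315, -100, 1, 0, 0, 0, 60, -360, -100, 1, 0, 0, 0, 68, -405, -100, 1, 0, 0, 0, 75, -450, -100, 1, 0, 0, 0, 83, -495, -100, 1, 0, 0, 0, 90, -540, -100, 1, 0, 0, 0, 98, -586, -100, 1, 0, 0, 0, 98, -586, -100, 1, 0, 0, 0, 98, -586, -100, 1, 0, 0, 0, 98, -586, -100, 1]}}

```text
time: 31.4
tool_pos: [0.5893, 0.2742, 0.1188]
ee_rot: [3.14, 0.001, -0.176]
wrist_force: [-0.3, 0.2, -1.2]
width: 0.0271
finger_force: 30.0
```

Emit:
{"method": "arm_command", "body": {"targets": [0, 0, 0, 0, 0, 40, 1, 0, 0, 0, 0, 0, 70, 1, 0, 0, 0, 0, 0, 85, 1, 0, 0, 0, 0, 0, 91, 1, 0, 0, 0, 0, 0, 94, 1, 0, 0, 0, 0, 0, 94, 1, 0, 0, 0, 0, 0, 94, 1]}}

```text
time: 32.1
tool_pos: [0.5908, 0.2756, 0.0272]
ee_rot: [-3.14, -0.003, -0.175]
wrist_force: [-0.4, 0.3, -1.3]
width: 0.0272
finger_force: 30.0
```

Contact is expected at a TCP height of 0.0232.

Emit:
{"method": "arm_command", "body": {"targets": [0, 0, 0, 0, 0, 2, 1, 0, 0, 0, 0, 0, 3, 1, 0, 0, 0, 0, 0, 3, 1]}}

```text
time: 32.4
tool_pos: [0.5903, 0.2755, 0.0233]
ee_rot: [-3.141, -0.002, -0.175]
wrist_force: [-0.1, 0.5, 0.9]
width: 0.0271
finger_force: 30.0
```

Emit:
{"method": "arm_command", "body": {"targets": [0, 0, 0, 0, 0, 0.5, 1, 0, 0, 0, 0, 0, 1.5, 1, 0, 0, 0, 0, 0, 1.5, 1]}}

```text
time: 32.7
tool_pos: [0.5903, 0.2755, 0.0232]
ee_rot: [-3.141, -0.002, -0.175]
wrist_force: [-1.8, -0.7, 7.0]
width: 0.0273
finger_force: 30.0
```

Emit:
{"method": "arm_command", "body": {"targets": [0, 0, 0, 0, 0, -0.5, 0.2, 0, 0, 0, 0, 0, -0.5, -0.2, 0, 0, 0, 0, 0, -0.5, -0.2, 0, 0, 0, 0, 0, -0.5, -0.2, 0, 0, 0, 0, 0, -0.5, -0.2, 0, 0, 0, 0, 0, -40, -0.2, 0, 0, 0, 0, 0, -85, -0.2, 0, 0, 0, -30, 40, -130, -1, 0, 0, 0, -60, 80, -160, -1, 0, 0, 0, -90, 120, -190, -1, 0, 0, 0, -110, 165, -230, -1, 0, 0, 0, -124, 210, -230, -1, 0, 0, 0, -124, 255, -230, -1, 0, 0, 0, -124, 276, -230, -1, 0, 0, 0, -124, 276, -230, -1, 0, 0, 0, -124, 276, -230, -1]}}

```text
time: 34.3
tool_pos: [0.4194, 0.0244, 0.2511]
ee_rot: [-3.141, -0.001, -0.178]
wrist_force: [-0.6, -0.4, -0.7]
width: 0.0938
finger_force: 0.0
```

```bash
python3 -c "
from h import *
s=wsnap('w11'); print(s['obs']['tool_pos'],s['obs']['time'])
z=s['range_z']; v,u=np.mgrid[:480,:640]
P=np.stack([(u-s['cx'])/s['fx']*z,(v-s['cy'])/s['fy']*z,z,np.ones_like(z)],-1)@s['T'].T
for n,c,a,b in (('small',(.5878,-.2616),.006,.014),('large',(.5659,.1426),.007,.021),('head body',(.5903,.2755),.016,.021),('head boss',(.5903,.2755),.009,.012)):
    d=np.hypot(P[...,0]-c[0],P[...,1]-c[1]); q=P[...,2][(d>a)&(d<b)&(z>0)]; print(n,np.percentile(q,[10,50,90]).round(4))
"
```

```text
[0.41936357 0.02436654 0.25108565] 34.3
small [0.007  0.0226 0.0239]
large [0.0213 0.0224 0.0235]
head body [0.0191 0.0202 0.0226]
head boss [0.0371 0.0383 0.0394]
```

View pics/w11.png

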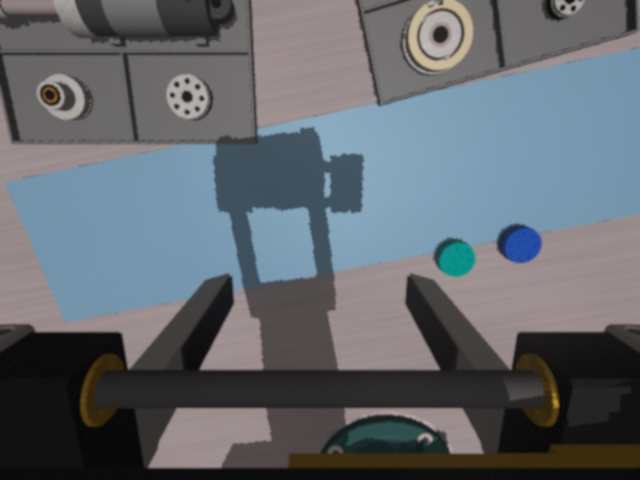

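All five parts sit flat in their bays: seal head (62,95), large piston (188,96), seat with pad (438,35) and small piston (568,3). Their heights match the part sizes plus the 4 mm floor. The decoys are untouched.

```bash
python3 -c "
from bench import robot
print(robot.close_job())"
```

```text
the job is handed in; nothing more can be done
None
```

Both kits are made up and handed in at about 34 s: the seat with its pad home and the small piston are in the slim tray, and the large piston and seal head are in the fat tray; jug, spanner and gauge were left alone.

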